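# Tip an engine bracket onto its short leg and set it in the drill jig

## Robot

A 6-joint arm with a two-finger parallel gripper is mounted at the origin on the work surface. World frame = base frame: x ahead of the robot, y to its left, z up, the work surface at z = 0. Lengths are in m, angles in rad, forces in N, time in s.
With the tool pointing down it reaches from about 0.4 to 0.925 m from the base axis. Payload 3.4 kg.
Tool frame: the origin (TCP) lies midway between the tips of the shut fingers; the grasp point (between the pads) lies 19 mm behind it (tcp_to_grasp is the distance from the TCP to the grasp point, in m); x points along the fingers, y is the direction in which the jaws open and shut, and the axes are right-handed (so a half turn about x gives the same grasp; the last joint's range is limited). The gripper opens to 85 mm and grips with 20 to 120 N. Pads are 22 mm wide; open, the fingers measure 114 mm over their backs; the gripper's body (76 mm by 85 mm) begins 54 mm behind the grasp point. The pads swing forward as they close: fully open they stand 13 mm farther back than shut.
Start: joints at [-1.248, 0.307, 1.506, -0, 1.328, -0.073], TCP at [0.222, -0.53, 0.231] pointing down, gripper open.
Joint ranges: [-3.12, 3.12], [-1.05, 2.28], [0.14, 2.33], [-1.42, 4.57], [0.1, 2.73], [-2.68, 2.68]. Speed limits (rad/s): [2.57, 2.57, 3.14, 3.14, 3.14, 3.14].

## Interface

Orientations are given as a 3x3 rotation matrix whose columns are the frame's x, y, z axes.
In Python, from workcell import get_obs, grab_frame, sign_off, tcp_to_grasp gives the robot as it stands.
- The arm moves only by the tool arm_command, never from a script. Its argument "plan" is one flat list of numbers, 7 for each row, row after row: the turn, a rotation vector about the tool's x, y, z in degrees, then the shift along the tool's x, y, z in m, then the finger opening in m, from 0 to 0.0854. A call has 1 to 12 rows; each row shifts and turns the commanded pose from where the row before left it, along the tool's axes as they then stand; what a row does not reach is not made up. A row lasts 1/12 s, in which the tool goes at most 41.7 mm and 7.16 degrees, less where a joint would pass 70% of its speed; a pose out of reach is approached as far as the arm can. A call with a gripper value outside its range is refused whole. The fingers move at their own pace and stop on an object; "newtons" is the grip in N (left out, the last holds). Time passes only in rows, so rows that do not move let the fingers close. It gives the time, the measured TCP pose, the force and the opening at its end, in the units of the state.
- get_obs(): the state, without advancing time (a new reading comes with each control period).
- grab_frame(name): name is "side" or "top"; returns a dict with "img" (384x512x3 uint8, blue, green, red), "fx", "fy", "cx", "cy" (pixels), "k1" (the pictures are not rectified: a ray, as slopes to the right and down, at radius r is drawn at 1 + k1 r^2 times it, then the intrinsics apply), "cam_to_world" (4x4, takes a point from camera to world coordinates). Camera axes: x right, y up, looking along -z (the intrinsics and any distortion apply to the point x, -y, -z); pixel columns grow to the right and rows downward; lengths in m; the calibration is good to about 2 mm. A picture is of the moment at which its call begins. There is no depth.
- sign_off(): hands the job in, once; it reports no verdict.
The state is a dict: "t": time; "joint_positions": joint angles; "dq": joint speeds; "tau": joint torques, N m; "tool_pos": TCP position; "ee_rot": TCP orientation; "wrist_force": force on the tool from outside, world axes, zero at the start; "torque": the same for the moment, N m; "gripper_width": finger opening in m.
Only numpy, scipy, OpenCV 4.12 (cv2) and the standard library are available. Lean on these libraries where they do the work, as an engineer would, in place of code of your own. Each camera call takes 0.05 s, during which the arm holds its last target.

## Task

The engine bracket lies on its long leg on the bench, to the right of the drill jig as the robot sees it. Tip it over its corner onto its short leg, lowering it under control rather than letting it fall, and keep it down on the bench all the time instead of picking it up; then slide it under the jig's bush plate until the back of its upright long leg sits flush and square against the fence, side edges in line with the fence's edges, and let go. Leave the hub, the spray can and the parts cup where they are.

Things in the scene. Friction and masses are not known exactly. Their poses are not given: they have to be found in the camera images.
- bracket: Loose plain aluminium L, 0.3-0.55 kg, 60 mm wide, legs 8 mm thick. Origin: mid-width on the outer corner edge. x runs from the corner along the long leg (140 mm), z along the short leg (95 mm), y along the corner edge; outer faces are z=0 and x=0. Starts right (-y) of the jig, long leg flat on the bench pointing roughly at the jig (+y), short leg up. In the jig: x up, z along the jig's -x.
- bracket_web (a point): Point in the middle of the bracket's triangular gusset web (bracket x=36, y=0, z=36 mm). The web is a central plate in the inner corner, 14 mm thick (y -7..7 mm), the handiest grip (across its 14 mm). Its sloping edge joins the two legs at 45 degrees, 62 mm from the corner edge along the legs' bisector.
- jig: Fixed steel drill jig; place and yaw vary. Origin: bench level, middle of the lower edge of the fence's front face. x points into the fence, roughly to the robot's left (+y); -x is the open side, bare bench; z up. Fence: block 60 mm wide (y -30..30), 70 high, 20 thick, front face x=0. Behind it two 22 mm columns at x=45, y=-66 and 66 mm, on a 12 mm foot plate (x 1..81, y -85..85 mm).
- bush_plate (a point): Middle of the front edge of the jig's bush plate, at its underside (jig x=-95, y=0, z=175 mm). The plate, 70 mm wide and 14 mm thick, runs from here back over the fence to a crossbar 160 mm long on the columns; a brass bush 24 mm across hangs from it down to z=167 mm at x=-72 mm. An upright gripper does not fit under it: lean it back, away from the fence.
- hub: Loose round aluminium hub, 110 mm across the flange, 62 mm high; leave alone. Hub, can and cup stand in a row beyond the work (x 0.70 to 0.74 m), in any order. Origin at the centre of its underside.
- spray_can: Loose yellow spray can, 52 mm across, 150 mm high; leave alone. Origin at the centre of its underside.
- parts_cup: Loose white bowl, 84 mm across, 45 mm high; leave alone. Origin at the centre of its underside.
There are look-alikes about, which are no part of the job. What is shaped like the bracket but yellow is not meant.

How it is judged:
On the way:
1. the bracket stands on its short leg on the bench, long leg upright (angle between bracket's own x axis and vertical below 0.1 rad and height (world z) of bracket below 0.008 m), for 0.2 s.
At the end, for the whole second after the job is handed in: The bracket stands at rest on its short leg on the bench, long leg upright within 3 degrees, its back within 4 mm of the fence and square to it within 4 degrees, centred on the fence within 7 mm (angle between bracket's own x axis and vertical below 0.05 rad and height (world z) of bracket below 0.004 m and x of bracket in the frame of jig between -0.004 and 0.003 m and y of bracket in the frame of jig between -0.007 and 0.007 m and angle between the z axis of bracket and the x axis of jig, either way round below 0.07 rad and linear speed of bracket below 0.01 m/s); the robot touches nothing.
It fails at once if the bracket's corner is lifted more than 30 mm off the bench (height (world z) of bracket above 0.03 m).
It fails at once if the bracket falls over instead of being lowered (turns faster than 4 rad/s) (angular speed of bracket above 4 rad/s).
It fails at once if the hub is moved more than 20 mm (distance of hub from where it was at the start of the episode above 0.02 m).
It fails at once if the spray can is moved more than 20 mm (distance of spray_can from where it was at the start of the episode above 0.02 m).
It fails at once if the parts cup is moved more than 20 mm (distance of parts_cup from where it was at the start of the episode above 0.02 m).
It also fails if it takes over 58 s, if anything falls off the work surface, if the arm or the gripper's body presses on something with over 40 N, if the wrist force passes 120 N, or if a joint passes its speed limit or range.

## Working session

There is one attempt and no reset: what is moved stays moved. The work goes in short steps, Python scripts to look and compute and a tool call to move; the robot and the scene stay as the last step left them, time stands still between calls to the robot, and variables do not carry over. Pictures are saved under pics/ and viewed, and the job is handed in when it is done.

Besides the shell and the picture viewer there is one more tool, called after "Request:" in YAML: its name, and indented under it one key for each argument. arm_command: Moves the arm, as the interface text tells. Its arguments: {"type":"object","properties":{"plan":{"type":"array","items":{"type":"number"}},"newtons":{"type":"number"}},"required":["plan"]}

```bash
mkdir -p pics; ls
python3 - <<'E'
from workcell import get_obs, grab_frame, tcp_to_grasp
import cv2,numpy as np
o=get_obs();print(o['t'],o['tool_pos'],np.round(o['ee_rot'],3),o['gripper_width'],tcp_to_grasp)
for n in ('side','top'):
    f=grab_frame(n);cv2.imwrite(f'pics/{n}0.png',f['img']);np.savez(f'{n}0.npz',**f)
    print(n,f['fx'],f['fy'],f['cx'],f['cy'],f['k1'],np.round(f['cam_to_world'],3).tolist())
E
```

```text
pics
0.0 [ 0.22195855 -0.52966698  0.23034982] [[-0.001  0.386 -0.922]
 [ 0.002 -0.922 -0.386]
 [-1.    -0.002 -0.   ]] 0.08529795728021539 0.0187
side 396.91362021754946 396.91362021754946 260.18929116900244 193.87131586413642 -0.015248521333846039 [[-0.977, 0.122, -0.176, 0.361], [-0.213, -0.463, 0.86, 0.77], [0.024, 0.878, 0.478, 0.547], [0.0, 0.0, 0.0, 1.0]]
top 474.7633428520277 474.7633428520277 249.1162148056262 193.0579888234049 -0.17386363888586837 [[-0.01, 0.995, -0.101, 0.423], [-1.0, -0.01, 0.001, 0.011], [-0.0, 0.101, 0.995, 1.256], [0.0, 0.0, 0.0, 1.0]]
```

View pics/side0.png

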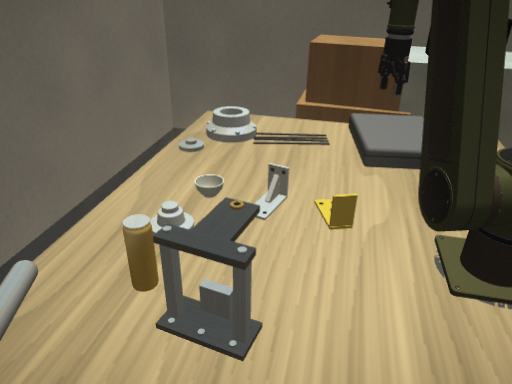

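View pics/top0.png

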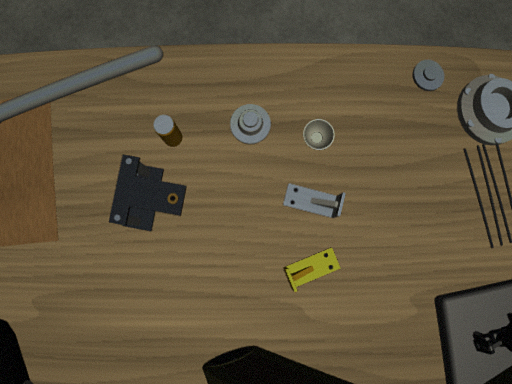

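Candidates for the bracket: the grey L (top 315,201; side 272,190) and the yellow L (top 312,268; side 338,210). By the description it's the grey one. I'll check it in a close crop.

```bash
cat > h.py <<'E'
import numpy as np,cv2
def load(p):
    return dict(np.load(p))
def K(f): return np.array([[f['fx'],0,f['cx']],[0,f['fy'],f['cy']],[0,0,1.]])
def ray(f,uv):
    uv=np.array(uv,float).reshape(-1,1,2)
    d=np.array([float(f['k1']),0,0,0,0])
    n=cv2.undistortPoints(uv,K(f),d).reshape(-1,2)
    C=f['cam_to_world'];v=np.c_[n[:,0],-n[:,1],-np.ones(len(n))]@C[:3,:3].T
    return C[:3,3],v
def onz(f,uv,z):
    o,v=ray(f,uv);return o+v*((z-o[2])/v[:,2])[:,None]
def proj(f,P):
    P=np.atleast_2d(P);C=f['cam_to_world'];q=(P-C[:3,3])@C[:3,:3]
    q=q*np.array([1,-1,-1]);
    return cv2.projectPoints(q,np.zeros(3),np.zeros(3),K(f),np.array([float(f['k1']),0,0,0,0]))[0].reshape(-1,2)
def tri(f1,a,f2,b):
    o1,v1=ray(f1,a);o2,v2=ray(f2,b);v1=v1[0]/np.linalg.norm(v1[0]);v2=v2[0]/np.linalg.norm(v2[0])
    s=np.linalg.lstsq(np.c_[v1,-v2],o2-o1,rcond=None)[0]
    p,q=o1+s[0]*v1,o2+s[1]*v2
    return (p+q)/2,np.linalg.norm(p-q)
def crop(f,x,y,w,h,s,name):
    cv2.imwrite(name,cv2.resize(f['img'][y:y+h,x:x+w],None,fx=s,fy=s,interpolation=cv2.INTER_CUBIC))
E
python3 - <<'E'
from h import *
t=load('top0.npz');s=load('side0.npz')
a=cv2.resize(t['img'][170:230,270:360],None,fx=8,fy=8,interpolation=cv2.INTER_CUBIC);cv2.imwrite('pics/tb.png',a)
crop(t,100,140,100,100,6,'pics/tj.png')
crop(s,240,150,70,75,8,'pics/sb.png')
crop(s,145,190,130,165,3.5,'pics/sj.png')
E
```

```text
(no output)
```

View pics/tb.png

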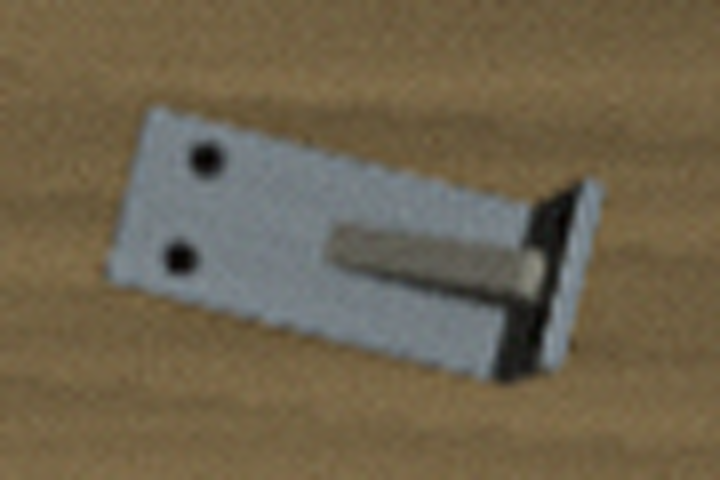

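View pics/sb.png

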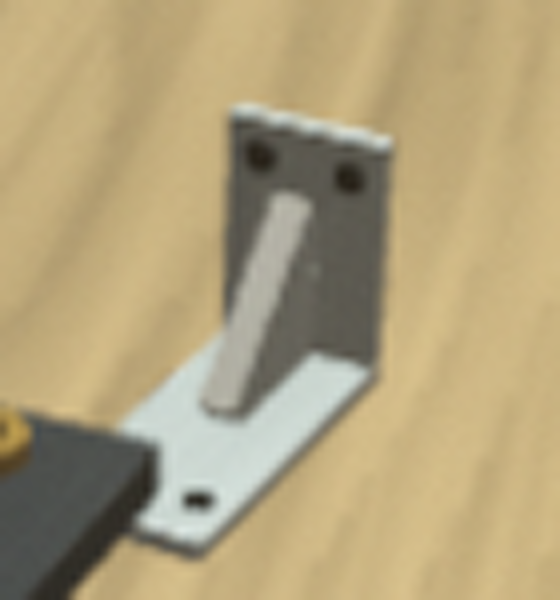

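View pics/tj.png

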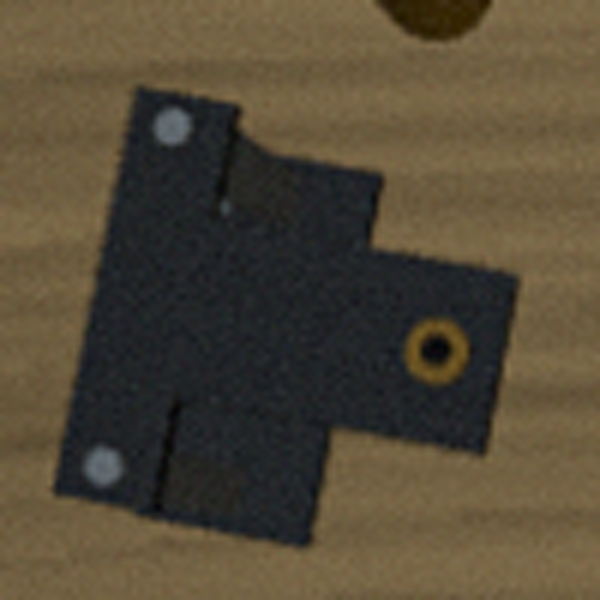

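View pics/sj.png

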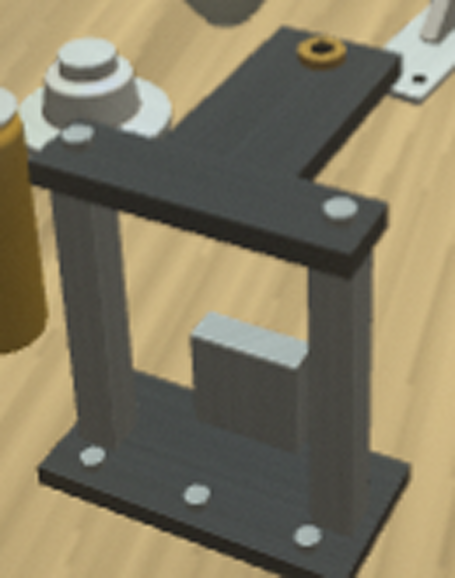

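```bash
cat > fit.py <<'E'
from h import *
from scipy.optimize import least_squares
def fitpose(obs,x0,model,w=None):
    # obs: list (frame, local pt, uv)
    def r(p):
        return np.concatenate([ (proj(f,model(p,np.array(l)))[0]-uv) for f,l,uv in obs])
    s=least_squares(r,x0,loss='soft_l1',f_scale=0.7);return s.x,r(s.x).reshape(-1,2)
def jigm(p,l):
    c,s=np.cos(p[2]),np.sin(p[2]);return np.array([p[0]+c*l[0]-s*l[1],p[1]+s*l[0]+c*l[1],l[2]])
def brm(p,l): # flat: bracket x-> dir yaw, z up, y = z cross x
    c,s=np.cos(p[2]),np.sin(p[2]);return np.array([p[0]+c*l[0]-s*l[1],p[1]+s*l[0]+c*l[1],l[2]])
E
python3 - <<'E'
from fit import *
t=load('top0.npz');s=load('side0.npz')
T=lambda u,v:np.array([u/8-.5+.0625+270,v/8-.5+.0625+170])
S=lambda u,v:np.array([u/8-.44+240,v/8-.44+150])
# image up=+x world; long leg dir +y(left); bracket y = z×x = -world x => y=+30 is image down
ob=[(t,[.14,-.03,.008],T(152,108)),(t,[.14,.03,.008],T(108,277)),
(t,[0,-.03,.095],T(603,183)),(t,[0,.03,.095],T(563,370)),(t,[.008,-.03,.095],T(578,180)),(t,[.008,.03,.095],T(543,372)),
(t,[.008,-.03,.008],T(531,206)),(t,[.008,.03,.008],T(497,380)),
(s,[.008,-.03,.095],S(232,124)),(s,[.008,.03,.095],S(388,152)),(s,[.008,.03,.008],S(378,378)),(s,[.14,.03,.008],S(200,548)),(s,[0,-.03,.095],S(236,104)),(s,[0,.03,.095],S(392,135))]
p,r=fitpose(ob,[.42,-.2,1.5],brm);print('br',p.round(4),np.degrees(p[2]));print(r.round(1).tolist())
J=lambda u,v:np.array([u/6-.42+100,v/6-.42+140])
Q=lambda u,v:np.array([u/3.5-.36+145,v/3.5-.36+190])
# jig x->+y world ; y = z×x = -world x => y=+ image down
ob=[(t,[-.095,-.035,.189],J(517,275)),(t,[-.095,.035,.189],J(486,453)),
(s,[-.095,-.035,.189],Q(285,27)),(s,[-.095,.035,.189],Q(400,60)),
(s,[0.02,-.03,.07],Q(190,337)),(s,[0.02,.03,.07],Q(300,368)),(s,[0,-.03,.07],Q(210,313)),
(t,[1/1e3,-.085,.012],J(382,177)),(t,[.001,.085,.012],J(308,545)),
(s,[.081,-.085,.012],Q(40,468)),(s,[.081,.085,.012],Q(352,578))]
p,r=fitpose(ob,[.42,.2,1.5],jigm);print('jig',p.round(4),np.degrees(p[2]));print(r.round(1).tolist())
M=lambda u,v:np.array([u,v],float)
print('hub',onz(t,M(250,123),.05),'cup',onz(t,M(319,135),.04),'can',tri(t,(163,124),s,(137,220)))
E
```

```text
br [ 0.5107 -0.2207  1.3068] 74.87399496438603
[[-0.6, -0.6], [-0.6, 0.1], [0.5, -0.2], [-0.1, -0.1], [0.5, -0.6], [-0.7, -1.1], [0.0, -0.4], [-1.0, -0.3], [0.3, -1.7], [0.6, -0.6], [0.1, -0.8], [1.3, -0.4], [1.1, -0.2], [1.3, 0.5]]
jig [0.5348 0.2536 1.3912] 79.71155355652304
[[-0.2, -1.2], [-0.6, -0.5], [-0.4, -0.7], [1.7, -2.1], [0.8, -0.7], [0.0, 0.2], [0.7, -0.8], [-0.6, -1.3], [-0.1, 0.4], [0.2, 0.1], [-0.5, 1.4]]
hub [[0.72788178 0.00565181 0.05      ]] cup [[ 0.69695257 -0.17503831  0.04      ]] can (array([0.70350816, 0.21481681, 0.15114491]), np.float64(0.0011992396274729884))
```

Top crop: the grey L with its short leg up at right (crop x≈570), two holes at the left end and a central web, so it's the bracket. The fit gives bracket (0.511,-0.221), yaw 74.9°, and jig (0.535,0.254), yaw 79.7°. Hub (250,123), cup (319,135) and can (163,124) stay clear of the path.

```bash
cat > go.py <<'E'
from h import *
from scipy.spatial.transform import Rotation as Rn
from workcell import get_obs
G=.0187
def frame(yaw,th):
    d=np.array([np.cos(yaw),np.sin(yaw),0]);up=np.array([0,0,1.])
    x=-np.sin(th)*d-np.cos(th)*up; y=np.array([np.sin(yaw),-np.cos(yaw),0]);return np.c_[x,y,np.cross(x,y)]
def delta(p,R,o=None):
    o=o or get_obs();R0=np.array(o['ee_rot']);p0=np.array(o['tool_pos'])
    print('t',round(o['t'],2),'q',np.round(o['joint_positions'],2).tolist(),'p',p0.round(4).tolist(),'w',round(o['gripper_width'],4),'F',np.round(o['wrist_force'],1).tolist())
    print('shift first (cur tool axes) mm',(1e3*R0.T@(p-p0)).round(1).tolist(),'rot deg',np.degrees(Rn.from_matrix(R0.T@R).as_rotvec()).round(2).tolist(),'shift after rot',(1e3*R.T@(p-p0)).round(1).tolist())
B=np.array([.5107,-.2207,0]);BY=1.3068
def grasp(th=np.radians(35),back=0.):
    R=frame(BY,th);d=np.array([np.cos(BY),np.sin(BY),0])
    return B+.036*d+[0,0,.036]+(G-back)*R[:,0],R
E
python3 - <<'E'
from go import *
p,R=grasp(back=.24);print(p);delta(p,R)
E
```

```text
[ 0.55321568 -0.06341235  0.21727835]
t 0.1 q [-1.25, 0.31, 1.51, 0.0, 1.33, -0.07] p [0.222, -0.5297, 0.2305] w 0.0859 F [0.2, 0.6, -0.2]
shift first (cur tool axes) mm [13.8, -302.1, -485.7] rot deg [-50.44, -32.58, 16.0] shift after rot [-297.0, 198.0, -447.1]
```

Request:
arm_command:
  plan: [0, 0, 0, 0, -0.02, -0.032, 0.085, 0, 0, 0, 0, -0.02, -0.032, 0.085, 0, 0, 0, 0, -0.02, -0.032, 0.085, 0, 0, 0, 0, -0.02, -0.032, 0.085, 0, 0, 0, 0, -0.02, -0.032, 0.085, 0, 0, 0, 0, -0.02, -0.032, 0.085, 0, 0, 0, 0, -0.02, -0.032, 0.085, 0, 0, 0, 0, -0.02, -0.032, 0.085, 0, 0, 0, 0, -0.02, -0.032, 0.085, 0, 0, 0, 0, -0.02, -0.032, 0.085, 0, 0, 0, 0, -0.02, -0.032, 0.085, 0, 0, 0, 0, -0.02, -0.032, 0.085]

```text
t: 1.1
tool_pos: [0.484, -0.1587, 0.231]
ee_rot: [[-0.001, 0.387, -0.922], [0.0, -0.922, -0.387], [-1.0, -0.0, 0.0]]
wrist_force: [-0.3, -1.3, 0.3]
gripper_width: 0.0851
```

Run:
```python
from go import *
p,R=grasp(back=.24);delta(p,R)
```

```text
t 1.1 q [-0.4, 0.22, 1.64, -0.0, 1.29, 0.77] p [0.484, -0.1587, 0.231] w 0.0851 F [-0.3, -1.3, 0.3]
shift first (cur tool axes) mm [13.7, -61.1, -100.6] rot deg [-50.45, -32.51, 15.94] shift after rot [-51.8, 41.9, -98.0]
```

Request:
arm_command:
  plan: [0, 0, 0, 0.004, -0.02, -0.033, 0.085, 0, 0, 0, 0.005, -0.02, -0.033, 0.085, 0, 0, 0, 0.005, -0.021, -0.034, 0.085, -5.6, -3.6, 1.77, 0, 0, 0, 0.085, -5.6, -3.6, 1.77, 0, 0, 0, 0.085, -5.6, -3.6, 1.77, 0, 0, 0, 0.085, -5.6, -3.6, 1.77, 0, 0, 0, 0.085, -5.6, -3.6, 1.77, 0, 0, 0, 0.085, -5.6, -3.6, 1.77, 0, 0, 0, 0.085, -5.6, -3.6, 1.77, 0, 0, 0, 0.085, -5.6, -3.6, 1.77, 0, 0, 0, 0.085, -5.6, -3.6, 1.77, 0, 0, 0, 0.085]

```text
t: 2.1
tool_pos: [0.5528, -0.0654, 0.217]
ee_rot: [[-0.148, 0.966, -0.21], [-0.555, -0.257, -0.791], [-0.818, -0.0, 0.575]]
wrist_force: [-0.8, -0.0, -0.6]
gripper_width: 0.0853
```

Run:
```python
from go import *
p,R=grasp(back=.1);delta(p,R)
```

```text
t 2.1 q [0.16, 0.44, 1.51, -0.55, 1.48, 0.55] p [0.5528, -0.0654, 0.217] w 0.0853 F [-0.8, -0.0, -0.6]
shift first (cur tool axes) mm [138.6, -0.4, -1.7] rot deg [0.2, 0.07, -0.12] shift after rot [138.6, -0.1, -1.5]
```

Request:
arm_command:
  plan: [0, 0, 0, 0.035, 0, -0.0005, 0.085, 0, 0, 0, 0.035, 0, -0.0005, 0.085, 0, 0, 0, 0.035, 0, -0.0005, 0.085, 0, 0, 0, 0.033, 0, 0, 0.085, 0, 0, 0, 0, 0, 0, 0.085]

```text
t: 2.52
tool_pos: [0.5267, -0.1426, 0.0984]
ee_rot: [[-0.159, 0.964, -0.211], [-0.552, -0.264, -0.791], [-0.818, -0.01, 0.574]]
wrist_force: [-0.6, 0.0, -0.4]
gripper_width: 0.0848
```

Run:
```python
from go import *
from workcell import grab_frame
p,R=grasp(back=.0);delta(p,R)
for n,b in (('side',(200,100,150,120)),('top',(250,130,150,120))):
    f=grab_frame(n);np.savez(n+'1.npz',**f);crop(f,*b,5,f'pics/{n}1.png')
    o=get_obs();P=np.array(o['tool_pos']);x=np.array(o['ee_rot'])[:,0]
    print(n,(proj(f,P)[0]-b[:2])*5,(proj(f,P+.1*x)[0]-b[:2])*5)
```

```text
t 2.52 q [0.03, 0.54, 1.71, -0.63, 1.19, 0.63] p [0.5267, -0.1426, 0.0984] w 0.0848 F [-0.6, 0.0, -0.4]
shift first (cur tool axes) mm [94.7, 5.8, -0.2] rot deg [0.15, 0.06, 0.56] shift after rot [94.8, 4.9, -0.1]
side [339.77677222 370.21936626] [381.69233975 463.79504494]
top [304.27354433 329.57874542] [389.42160975 372.20521453]
```

View pics/side1.png

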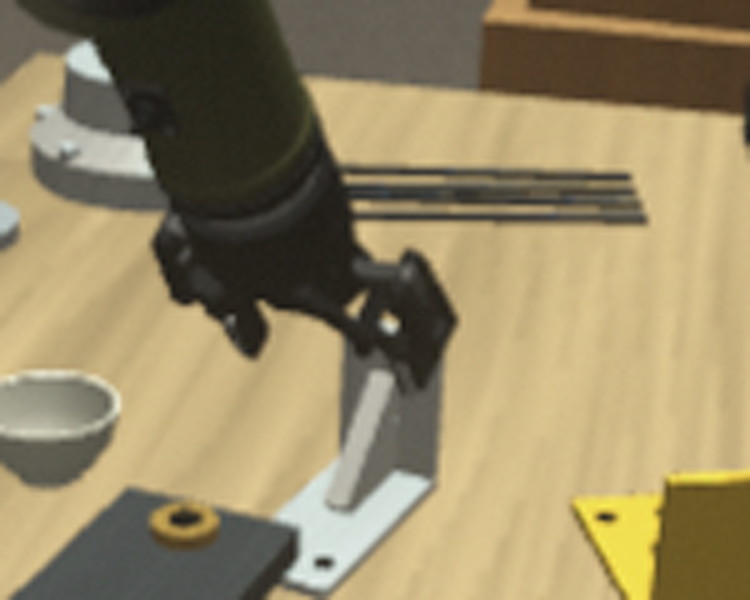

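View pics/top1.png

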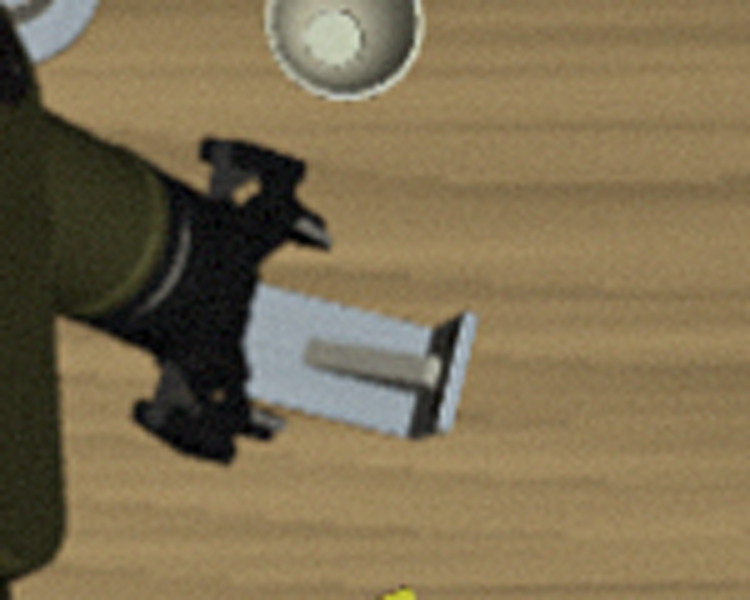

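The side and top views agree: the open fingers straddle the web, and the projected tool axis runs through it (side crop 340,370→382,464).

Request:
arm_command:
  plan: [0, 0, 0.5, 0.03, 0.003, 0, 0.085, 0, 0, 0, 0.03, 0.002, 0, 0.085, 0, 0, 0, 0.025, 0, 0, 0.085, 0, 0, 0, 0.01, 0, 0, 0.085, 0, 0, 0, 0, 0, 0, 0.085]

```text
t: 3.03
tool_pos: [0.5231, -0.1951, 0.0249]
ee_rot: [[-0.142, 0.966, -0.216], [-0.555, -0.258, -0.791], [-0.82, 0.007, 0.573]]
wrist_force: [-0.2, 0.5, -1.0]
gripper_width: 0.0849
```

Run:
```python
from go import *
from workcell import grab_frame
p,R=grasp(back=.0);delta(p,R)
for n,b in (('side',(220,120,120,100)),('top',(250,150,120,90))):
    f=grab_frame(n);np.savez(n+'2.npz',**f);crop(f,*b,6,f'pics/{n}2.png')
```

```text
t 3.03 q [-0.05, 0.63, 1.79, -0.73, 1.0, 0.7] p [0.5231, -0.1951, 0.0249] w 0.0849 F [-0.2, 0.5, -1.0]
shift first (cur tool axes) mm [5.0, -5.3, -0.2] rot deg [-0.09, -0.07, -0.45] shift after rot [5.0, -5.3, -0.2]
```

View pics/side2.png

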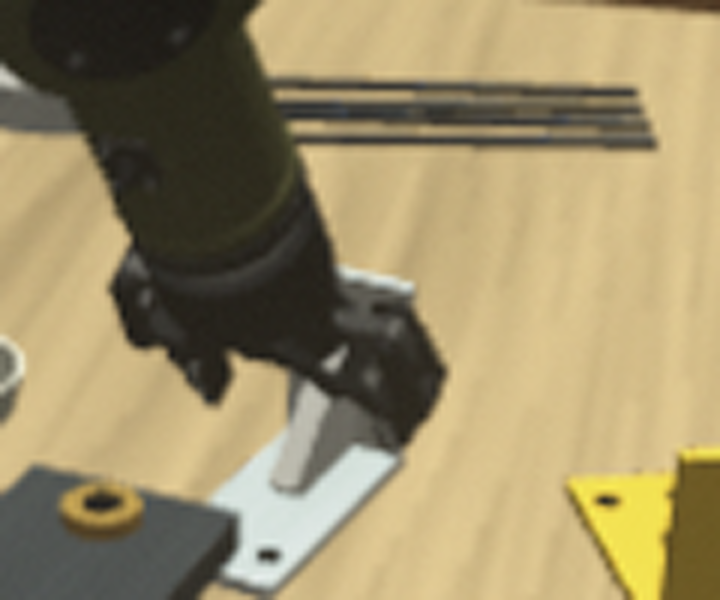

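View pics/top2.png

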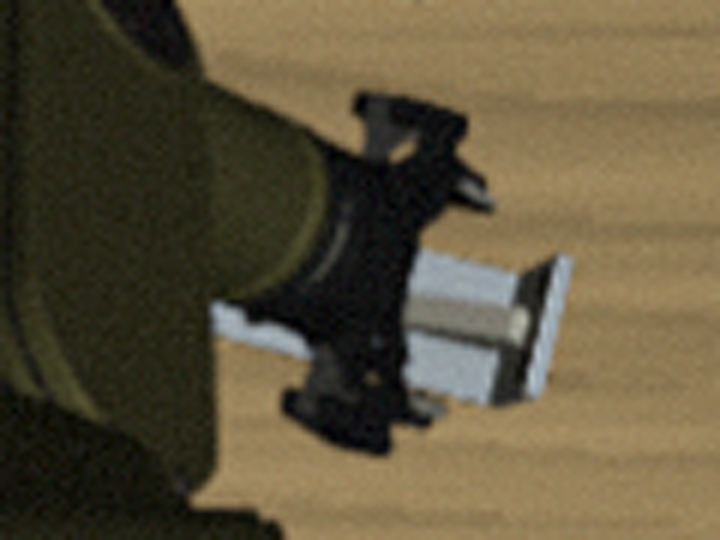

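Request:
arm_command:
  plan: [0, 0, -0.4, 0.005, -0.005, 0, 0.085, 0, 0, 0, 0, 0, 0, 0.085, 0, 0, 0, 0, 0, 0, 0.085]

```text
t: 3.38
tool_pos: [0.5182, -0.1957, 0.022]
ee_rot: [[-0.146, 0.966, -0.216], [-0.553, -0.26, -0.791], [-0.82, 0.004, 0.572]]
wrist_force: [0.1, 0.3, 0.4]
gripper_width: 0.0854
```

Run:
```python
from go import *
p,R=grasp(back=.0);delta(p,R)
```

```text
t 3.38 q [-0.06, 0.63, 1.8, -0.73, 0.99, 0.71] p [0.5182, -0.1957, 0.022] w 0.0854 F [0.1, 0.3, 0.4]
shift first (cur tool axes) mm [1.6, -0.7, -0.1] rot deg [-0.1, -0.11, -0.22] shift after rot [1.6, -0.7, -0.1]
```

Request:
arm_command:
  plan: [0, 0, -0.2, 0.0015, -0.0005, 0, 0.04, 0, 0, 0, 0, 0, 0, 0.01, 0, 0, 0, 0, 0, 0, 0.005, 0, 0, 0, 0, 0, 0, 0.0, 0, 0, 0, 0, 0, 0, 0.0, 0, 0, 0, 0, 0, 0, 0.0, 0, 0, 0, 0, 0, 0, 0.0, 0, 0, 0, 0, 0, 0, 0.0]
  newtons: 80

```text
t: 4.05
tool_pos: [0.5173, -0.1969, 0.0202]
ee_rot: [[-0.15, 0.965, -0.216], [-0.552, -0.263, -0.791], [-0.82, 0.0, 0.572]]
wrist_force: [0.3, 1.7, 1.3]
gripper_width: 0.0129
```

Run:
```python
from go import *
from workcell import grab_frame
p,R=grasp(back=.0);delta(p,R)
for n,b in (('side',(220,120,120,100)),('top',(250,150,120,90))):
    f=grab_frame(n);np.savez(n+'3.npz',**f);crop(f,*b,6,f'pics/{n}3.png')
```

```text
t 4.05 q [-0.06, 0.64, 1.8, -0.73, 0.99, 0.71] p [0.5173, -0.1969, 0.0202] w 0.0129 F [0.3, 1.7, 1.3]
shift first (cur tool axes) mm [-0.7, -0.2, -0.2] rot deg [-0.1, -0.09, 0.04] shift after rot [-0.7, -0.2, -0.2]
```

View pics/side3.png

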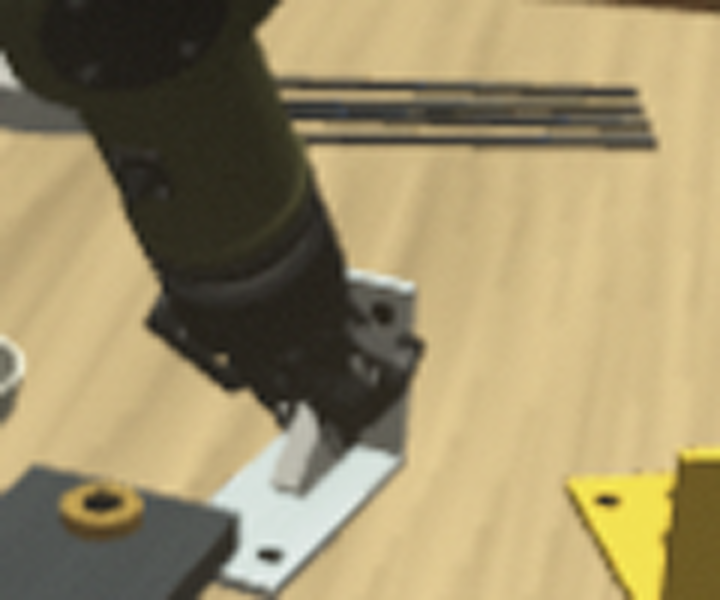

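View pics/top3.png

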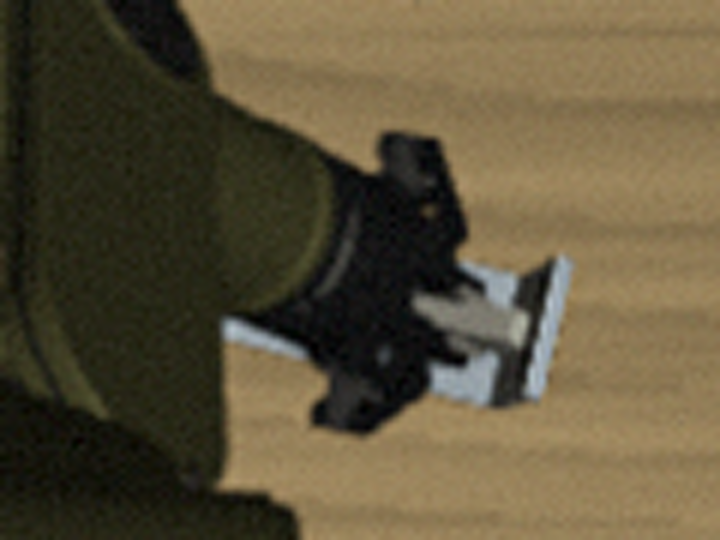

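Grip closed on the web, bracket unmoved. Now tip about the corner: rotate about tool +y with the matching arc shift, checking after the first part.

Request:
arm_command:
  plan: [0, 0, 0, -0.0008, 0, 0.0006, 0, 0, 4, 0, -0.0006, 0, 0.0021, 0, 0, 4, 0, -0.0006, 0, 0.0021, 0, 0, 4, 0, -0.0006, 0, 0.0021, 0, 0, 4, 0, -0.0006, 0, 0.0021, 0, 0, 4, 0, -0.0006, 0, 0.0021, 0, 0, 0, 0, 0, 0, 0, 0]

```text
t: 4.73
tool_pos: [0.5141, -0.2067, 0.029]
ee_rot: [[-0.067, 0.964, -0.258], [-0.247, -0.267, -0.932], [-0.967, 0.001, 0.256]]
wrist_force: [1.1, -0.5, -3.4]
gripper_width: 0.0128
```

```bash
cat > tip.py <<'E'
from go import *
from workcell import grab_frame
import sys
CL=np.array([.0307,0,.0087])  # corner in tool frame
o=get_obs();R=np.array(o['ee_rot']);p=np.array(o['tool_pos'])
print('t',round(o['t'],2),'q',np.round(o['joint_positions'],2).tolist(),'w',round(o['gripper_width'],4),'F',np.round(o['wrist_force'],1).tolist(),'T',np.round(o['torque'],2).tolist())
print('corner est',(p+R@CL).round(4).tolist(),'elev deg',np.degrees(np.arcsin(-R[2,0])).round(2),'ytilt',np.degrees(np.arcsin(R[2,1])).round(2),'yaw',np.degrees(np.arctan2(R[0,1],-R[1,1])).round(2),'p',p.round(4).tolist())
E
python3 tip.py
```

```text
t 4.73 q [-0.29, 0.52, 1.81, -0.35, 0.84, 0.22] w 0.0128 F [1.1, -0.5, -3.4] T [0.18, -0.04, -0.01]
corner est [0.5098, -0.2224, 0.0015] elev deg 75.19 ytilt 0.05 yaw 74.54 p [0.5141, -0.2067, 0.029]
```

Request:
arm_command:
  plan: [0, 4, 0, -0.0006, 0, 0.0021, 0, 0, 4, 0, -0.0006, 0, 0.0021, 0, 0, 4, 0, -0.0006, 0, 0.0021, 0, 0, 4, 0, -0.0006, 0, 0.0021, 0, 0, 4, 0, -0.0006, 0, 0.0021, 0, 0, 4, 0, -0.0006, 0, 0.0021, 0, 0, 4, 0, -0.0006, 0, 0.0021, 0, 0, 4, 0, -0.0006, 0, 0.0021, 0, 0, 4, 0, -0.0006, 0, 0.0021, 0, 0, 0, 0, 0, 0, 0, 0]

```text
t: 5.57
tool_pos: [0.5091, -0.2236, 0.0322]
ee_rot: [[0.093, 0.964, -0.249], [0.351, -0.266, -0.898], [-0.932, -0.004, -0.363]]
wrist_force: [-0.4, 0.7, 3.6]
gripper_width: 0.013
```

```bash
python3 tip.py
python3 - <<'E'
from go import *
from workcell import grab_frame
for n,b in (('side',(220,120,120,100)),):
    f=grab_frame(n);crop(f,*b,6,f'pics/{n}4.png')
E
```

```text
t 5.57 q [-0.71, 0.57, 1.72, 0.39, 1.05, -0.67] w 0.013 F [-0.4, 0.7, 3.6] T [-0.01, -0.05, 0.04]
corner est [0.5098, -0.2207, 0.0005] elev deg 68.74 ytilt -0.23 yaw 74.57 p [0.5091, -0.2236, 0.0322]
```

View pics/side4.png

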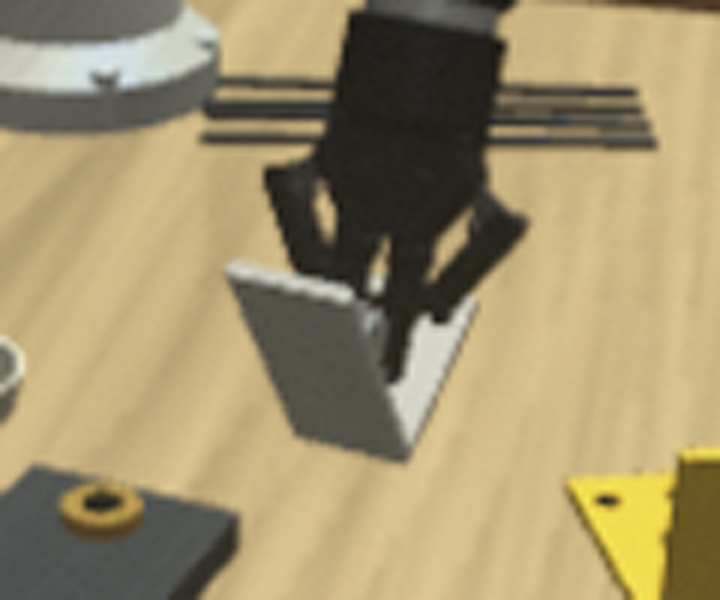

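Request:
arm_command:
  plan: [0, 4, 0, -0.0013, 0, 0.0021, 0, 0, 4, 0, -0.0006, 0, 0.0021, 0, 0, 4, 0, -0.0006, 0, 0.0021, 0, 0, 4, 0, -0.0006, 0, 0.0021, 0, 0, 4, 0, -0.0006, 0, 0.0021, 0, 0, 4, 0, -0.0006, 0, 0.0021, 0, 0, 4, 0, -0.0006, 0, 0.0021, 0, 0, 3, 0, -0.0005, 0, 0.0016, 0, 0, 0, 0, 0, 0, 0, 0, 0, 0, 0, 0, 0, 0, 0]

```text
t: 6.45
tool_pos: [0.5053, -0.2377, 0.0268]
ee_rot: [[0.203, 0.965, -0.164], [0.76, -0.262, -0.595], [-0.617, -0.004, -0.787]]
wrist_force: [-0.3, -0.6, -4.5]
gripper_width: 0.0129
```

```bash
python3 tip.py
python3 - <<'E'
from go import *
from workcell import grab_frame
for n,b in (('side',(210,110,120,100)),('top',(250,150,120,90))):
    f=grab_frame(n);np.savez(n+'5.npz',**f);crop(f,*b,6,f'pics/{n}5.png')
E
```

```text
t 6.45 q [-0.94, 0.81, 1.58, 0.66, 1.45, -1.01] w 0.0129 F [-0.3, -0.6, -4.5] T [-0.96, 0.24, -0.03]
corner est [0.5101, -0.2196, 0.001] elev deg 38.1 ytilt -0.23 yaw 74.84 p [0.5053, -0.2377, 0.0268]
```

View pics/side5.png

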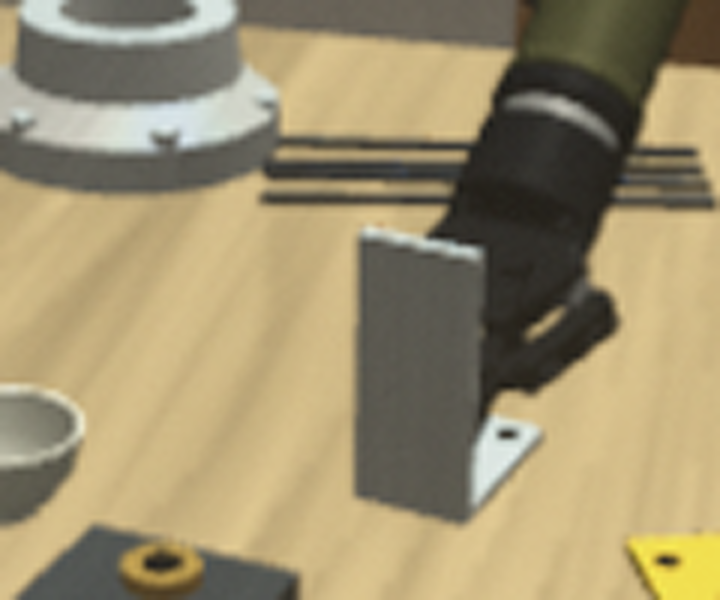

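View pics/top5.png

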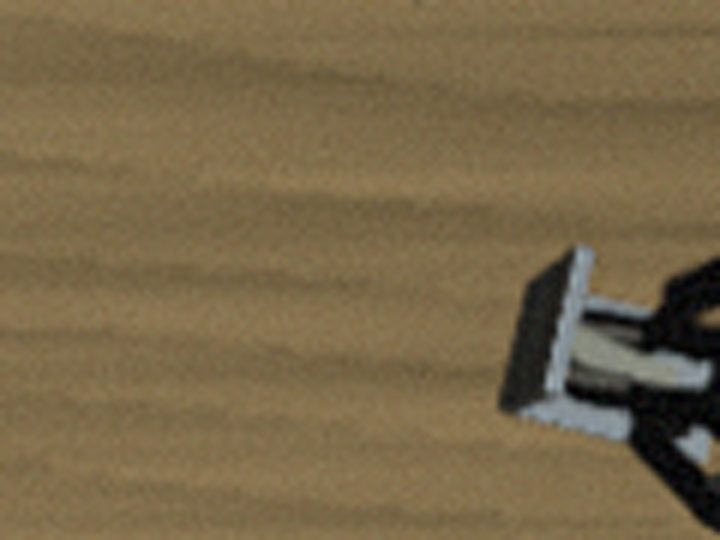

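Request:
arm_command:
  plan: [0, 1.6, 0, -0.0002, 0, 0.0008, 0, 0, 1.5, 0, -0.0002, 0, 0.0008, 0, 0, 0, 0, 0, 0, 0, 0, 0, 0, 0, 0, 0, 0, 0]

```text
t: 6.88
tool_pos: [0.5054, -0.2396, 0.0271]
ee_rot: [[0.215, 0.965, -0.151], [0.792, -0.263, -0.551], [-0.571, -0.001, -0.821]]
wrist_force: [0.2, -0.8, -4.6]
gripper_width: 0.0129
```

```bash
python3 tip.py
python3 - <<'E'
from go import *
from workcell import grab_frame
for n,b in (('side',(250,120,80,100)),('top',(320,170,80,70))):
    f=grab_frame(n);np.savez(n+'6.npz',**f);crop(f,*b,6 if n=='side' else 9,f'pics/{n}6.png')
E
```

```text
t 6.88 q [-0.96, 0.84, 1.56, 0.68, 1.5, -1.03] w 0.0129 F [0.2, -0.8, -4.6] T [-0.94, 0.25, -0.05]
corner est [0.5107, -0.2201, 0.0025] elev deg 34.82 ytilt -0.04 yaw 74.76 p [0.5054, -0.2396, 0.0271]
```

View pics/side6.png

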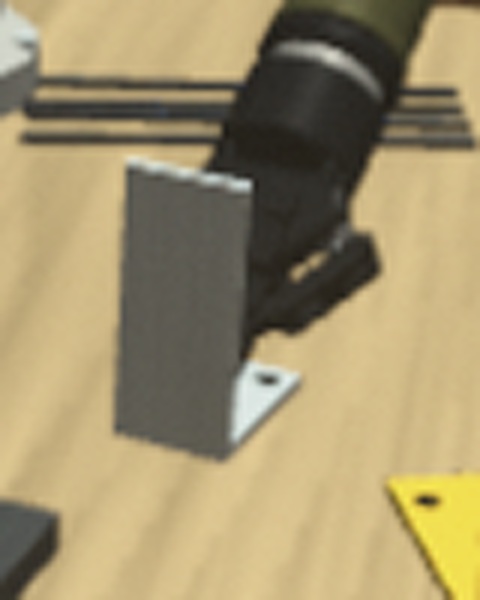

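View pics/top6.png

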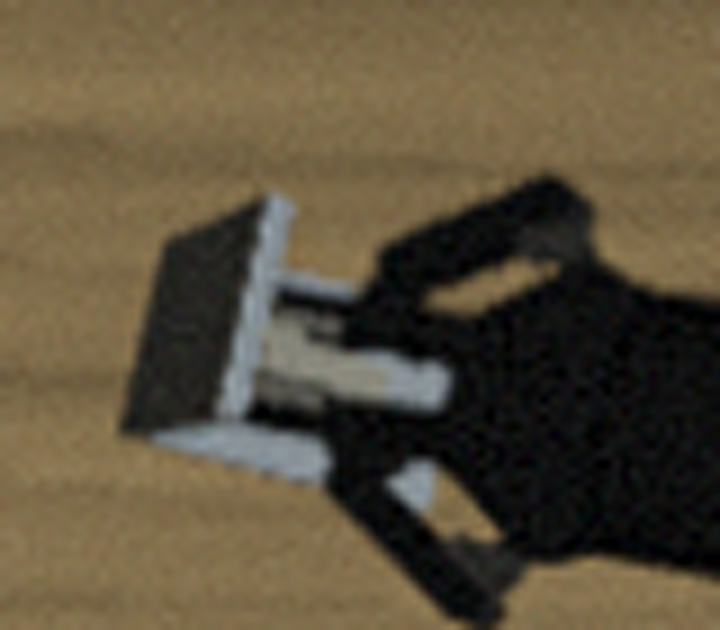

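Request:
arm_command:
  plan: [0, 0, 0, 0.0006, 0, 0.0009, 0, 0, 0, 0, 0.0006, 0, 0.0008, 0, 0, 0, 0, 0, 0, 0, 0, 0, 0, 0, 0, 0, 0, 0]

```text
t: 7.32
tool_pos: [0.5056, -0.2394, 0.0264]
ee_rot: [[0.216, 0.965, -0.149], [0.792, -0.263, -0.55], [-0.57, 0.001, -0.821]]
wrist_force: [-1.0, -0.7, 2.0]
gripper_width: 0.0124
```

```bash
python3 tip.py
```

```text
t 7.32 q [-0.96, 0.85, 1.56, 0.69, 1.5, -1.03] w 0.0124 F [-1.0, -0.7, 2.0] T [-0.64, 0.31, -0.0]
corner est [0.511, -0.2199, 0.0017] elev deg 34.77 ytilt 0.03 yaw 74.77 p [0.5056, -0.2394, 0.0264]
```

```bash
sed -i 's/CL=np.array.*/CL=np.array([.0317,0,.0101])/' tip.py
python3 - <<'E'
from fit import *
t=load('top6.npz');s=load('side6.npz')
S=lambda u,v:np.array([u/6-.42+250,v/6-.42+120]);T=lambda u,v:np.array([u/9-.44+320,v/9-.44+170])
# local = jig-like: x=d fwd, y=left-of? y=+ toward image down, z up
ob=[(s,[0,-.03,0],S(115,431)),(s,[0,.03,0],S(222,461)),(s,[0,-.03,.14],S(128,172)),(s,[0,.03,.14],S(250,193)),
(t,[0,.03,0],T(120,432)),(t,[0,-.03,0],T(163,240)),(t,[0,.03,.14],T(217,418)),(t,[0,-.03,.14],T(266,195)),(t,[-.008,.03,.14],T(247,420)),(t,[-.008,-.03,.14],T(297,200))]
p,r=fitpose(ob,[.51,-.22,1.3],jigm);print(p.round(4),np.degrees(p[2]),r.round(1).tolist())
E
cat > tojig.py <<'E'
from go import *
import sys
CL=np.array([.0317,0,.0101])
Jp=np.array([.5348,.2536,0]);Jy=1.3912
def tgt(gap,lat=0.,z=0.,yaw=Jy,el=None):
    o=get_obs();R=np.array(o['ee_rot'])
    y=np.arctan2(R[0,1],-R[1,1]);Rt=Rn.from_rotvec([0,0,yaw-y]).as_matrix()@R
    jx=np.array([np.cos(Jy),np.sin(Jy),0]);jy=np.array([-np.sin(Jy),np.cos(Jy),0])
    c=Jp-gap*jx+lat*jy; cur=np.array(o['tool_pos'])+R@CL; c[2]=cur[2]+z
    print('cur in jig',((cur-Jp)@jx).round(4),((cur-Jp)@jy).round(4),cur[2].round(4))
    delta(c-Rt@CL,Rt,o)
tgt(*[float(a) for a in sys.argv[1:]])
E
python3 tip.py;python3 tojig.py .06
```

```text
[ 0.5097 -0.2207  1.3189] 75.56897804337117 [[0.5, 1.0], [1.7, 0.9], [0.1, -0.9], [0.0, -0.2], [0.3, 0.5], [0.5, 0.0], [-0.1, -0.8], [-0.1, -0.5], [-0.2, -0.2], [-0.3, -0.3]]
t 7.32 q [-0.96, 0.85, 1.56, 0.69, 1.5, -1.03] w 0.0124 F [-1.0, -0.7, 2.0] T [-0.64, 0.31, -0.0]
corner est [0.511, -0.2198, -0.0] elev deg 34.77 ytilt 0.03 yaw 74.77 p [0.5056, -0.2394, 0.0264]
cur in jig -0.4701 -0.0611 -0.0
t 7.32 q [-0.96, 0.85, 1.56, 0.69, 1.5, -1.03] p [0.5056, -0.2394, 0.0264] w 0.0124 F [-1.0, -0.7, 2.0]
shift first (cur tool axes) mm [331.3, -94.5, -230.1] rot deg [-2.82, 0.0, -4.06] shift after rot [336.8, -59.4, -233.9]
```

Request:
arm_command:
  plan: [-1.41, 0, -2.03, 0, 0, 0, 0, -1.41, 0, -2.03, 0, 0, 0, 0, 0, 0, 0, 0.006, -0.001, -0.0042, 0, 0, 0, 0, 0.01, -0.0018, -0.0069, 0, 0, 0, 0, 0.012, -0.0021, -0.0083, 0, 0, 0, 0, 0.012, -0.0021, -0.0083, 0, 0, 0, 0, 0.012, -0.0021, -0.0083, 0, 0, 0, 0, 0, 0, 0, 0]

```text
t: 7.98
tool_pos: [0.5069, -0.1718, 0.0265]
ee_rot: [[0.145, 0.984, -0.103], [0.81, -0.178, -0.559], [-0.568, -0.002, -0.823]]
wrist_force: [-0.2, 2.3, 1.9]
gripper_width: 0.0129
```

```bash
python3 tip.py;python3 tojig.py .06
```

```text
t 7.98 q [-0.87, 0.83, 1.63, 0.69, 1.46, -1.06] w 0.0129 F [-0.2, 2.3, 1.9] T [-0.33, 0.09, 0.08]
corner est [0.5105, -0.1518, 0.0001] elev deg 34.63 ytilt -0.11 yaw 79.77 p [0.5069, -0.1718, 0.0265]
cur in jig -0.4032 -0.0485 0.0001
t 7.98 q [-0.87, 0.83, 1.63, 0.69, 1.46, -1.06] p [0.5069, -0.1718, 0.0265] w 0.0129 F [-0.2, 2.3, 1.9]
shift first (cur tool axes) mm [282.5, -48.2, -195.0] rot deg [0.03, 0.0, 0.05] shift after rot [282.5, -48.5, -194.9]
```

Request:
arm_command:
  plan: [0, 0, 0, 0.012, -0.0021, -0.0083, 0, 0, 0, 0, 0.014, -0.0024, -0.0097, 0, 0, 0, 0, 0.014, -0.0024, -0.0097, 0, 0, 0, 0, 0.014, -0.0024, -0.0097, 0, 0, 0, 0, 0.014, -0.0024, -0.0097, 0, 0, 0, 0, 0.014, -0.0024, -0.0097, 0, 0, 0, 0, 0.014, -0.0024, -0.0097, 0, 0, 0, 0, 0.014, -0.0024, -0.0097, 0, 0, 0, 0, 0.014, -0.0024, -0.0097, 0, 0, 0, 0, 0.012, -0.0021, -0.0083, 0, 0, 0, 0, 0, 0, 0, 0]

```text
t: 8.9
tool_pos: [0.5135, -0.0056, 0.0263]
ee_rot: [[0.145, 0.984, -0.102], [0.81, -0.177, -0.559], [-0.568, -0.002, -0.823]]
wrist_force: [0.5, 2.9, 3.0]
gripper_width: 0.0128
```

```bash
python3 tip.py;python3 tojig.py .06
```

```text
t 8.9 q [-0.66, 0.77, 1.88, 0.87, 1.25, -1.11] w 0.0128 F [0.5, 2.9, 3.0] T [0.04, -0.01, 0.06]
corner est [0.517, 0.0145, 0.0] elev deg 34.64 ytilt -0.09 yaw 79.79 p [0.5135, -0.0056, 0.0263]
cur in jig -0.2385 -0.0252 0.0
t 8.9 q [-0.66, 0.77, 1.88, 0.87, 1.25, -1.11] p [0.5135, -0.0056, 0.0263] w 0.0128 F [0.5, 2.9, 3.0]
shift first (cur tool axes) mm [146.9, -25.0, -101.4] rot deg [0.04, 0.0, 0.06] shift after rot [146.9, -25.3, -101.4]
```

Request:
arm_command:
  plan: [0, 0, 0, 0.012, -0.0021, -0.0083, 0, 0, 0, 0, 0.0135, -0.0023, -0.0093, 0, 0, 0, 0, 0.0135, -0.0023, -0.0093, 0, 0, 0, 0, 0.0135, -0.0023, -0.0093, 0, 0, 0, 0, 0.0135, -0.0023, -0.0093, 0, 0, 0, 0, 0.0135, -0.0023, -0.0093, 0, 0, 0, 0, 0.0135, -0.0023, -0.0093, 0, 0, 0, 0, 0.0135, -0.0023, -0.0093, 0, 0, 0, 0, 0.012, -0.0021, -0.0083, 0, 0, 0, 0, 0, 0, 0, 0]

```text
t: 9.73
tool_pos: [0.5202, 0.1386, 0.026]
ee_rot: [[0.147, 0.984, -0.101], [0.81, -0.178, -0.559], [-0.568, 0.0, -0.823]]
wrist_force: [1.8, 4.6, 4.3]
gripper_width: 0.0132
```

```bash
python3 tip.py;python3 tojig.py .06
python3 - <<'E'
from go import *
from workcell import grab_frame
for n,b in (('side',(145,190,130,165)),('top',(100,140,120,100))):
    f=grab_frame(n);np.savez(n+'7.npz',**f);crop(f,*b,3.5 if n=='side' else 6,f'pics/{n}7.png')
E
```

```text
t 9.73 q [-0.42, 0.75, 2.02, 1.12, 1.1, -1.16] w 0.0132 F [1.8, 4.6, 4.3] T [0.29, -0.17, -0.05]
corner est [0.5238, 0.1586, -0.0003] elev deg 34.63 ytilt 0.01 yaw 79.73 p [0.5202, 0.1386, 0.026]
cur in jig -0.0954 -0.0062 -0.0003
t 9.73 q [-0.42, 0.75, 2.02, 1.12, 1.1, -1.16] p [0.5202, 0.1386, 0.026] w 0.0132 F [1.8, 4.6, 4.3]
shift first (cur tool axes) mm [29.2, -6.2, -20.1] rot deg [0.01, -0.0, 0.02] shift after rot [29.2, -6.2, -20.1]
```

View pics/side7.png

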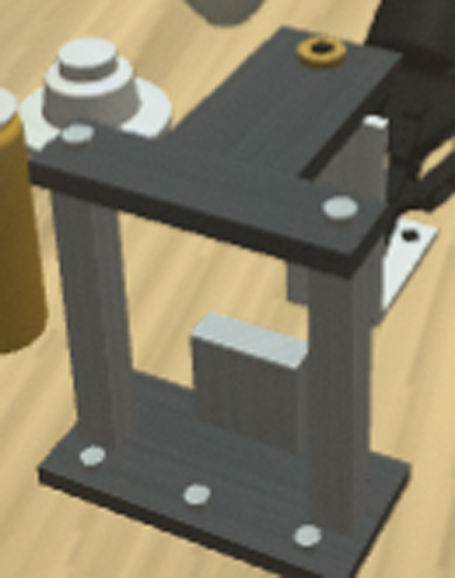

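View pics/top7.png

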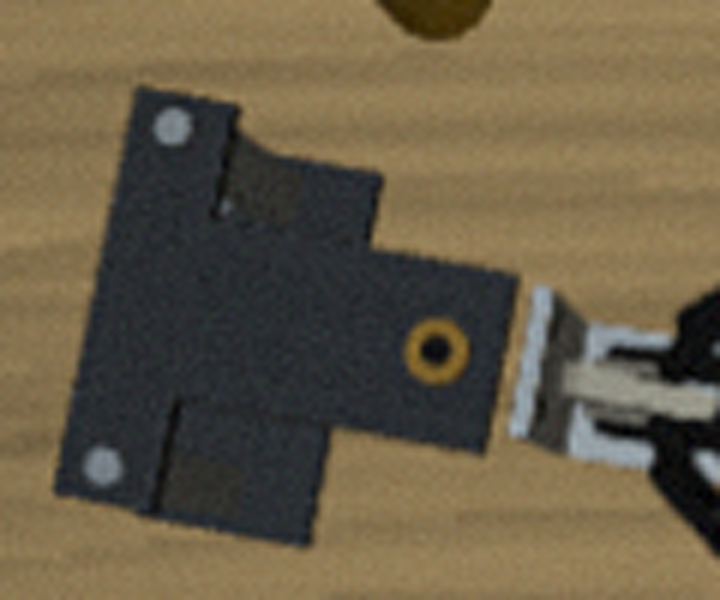

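```bash
cat > lat.py <<'E'
from fit import *
t=load('top7.npz')
J=lambda u,v:np.array([u/6-.42+100,v/6-.42+140])
ob=[(t,[-.095,-.035,.189],J(517,275)),(t,[-.095,.035,.189],J(486,453)),
(t,[.001,-.085,.012],J(382,177)),(t,[.001,.085,.012],J(308,545)),(t,[-.072,0,.189],J(437,352))]
p,r=fitpose(ob,[.53,.25,1.39],jigm);print('jig top',p.round(4),np.degrees(p[2]).round(2),r.round(1).tolist())
def inj(P,p):
    c,s=np.cos(p[2]),np.sin(p[2]);D=P[:,:2]-p[:2];return np.c_[D@[c,s],D@[-s,c]]
P=onz(t,[J(537,287),J(512,435)],.14)
Pi=onz(t,[J(556,292),J(530,440)],.14)
for q in (p,np.array([.5348,.2536,1.3912])):
    a=inj(P,q);b=inj(Pi,q);print((a*1e3).round(1).tolist(),(b*1e3).round(1).tolist(),'yaw rel',np.degrees(np.arctan2(a[0,0]-a[1,0],a[1,1]-a[0,1])))
E
python3 lat.py
```

```text
jig top [0.5337 0.253  1.3834] 79.26 [[0.2, -0.4], [-0.5, 0.3], [-0.1, -0.9], [-0.1, 0.7], [0.7, 0.1]]
[[-96.0, -35.3], [-97.3, 24.0]] [[-103.8, -34.7], [-104.7, 24.7]] yaw rel 1.2499919183225328
[[-97.1, -33.6], [-97.9, 25.7]] [[-104.9, -32.9], [-105.3, 26.4]] yaw rel 0.804557090800093
```

```bash
python3 tojig.py .015 -.001
```

```text
cur in jig -0.0959 -0.0061 -0.0002
t 9.83 q [-0.42, 0.75, 2.02, 1.12, 1.1, -1.16] p [0.5201, 0.1381, 0.0261] w 0.013 F [0.6, 4.4, 4.7]
shift first (cur tool axes) mm [66.6, -5.1, -45.9] rot deg [0.02, 0.0, 0.03] shift after rot [66.6, -5.2, -45.9]
```

Request:
arm_command:
  plan: [0, 0, 0, 0.0083, -0.0007, -0.0057, 0, 0, 0, 0, 0.0083, -0.0006, -0.0057, 0, 0, 0, 0, 0.0083, -0.0007, -0.0057, 0, 0, 0, 0, 0.0083, -0.0006, -0.0057, 0, 0, 0, 0, 0.0083, -0.0007, -0.0057, 0, 0, 0, 0, 0.0083, -0.0006, -0.0057, 0, 0, 0, 0, 0.0083, -0.0007, -0.0058, 0, 0, 0, 0, 0.0083, -0.0006, -0.0058, 0, 0, 0, 0, 0, 0, 0, 0]

```text
t: 10.58
tool_pos: [0.5305, 0.218, 0.0258]
ee_rot: [[0.148, 0.984, -0.101], [0.809, -0.18, -0.559], [-0.568, 0.001, -0.823]]
wrist_force: [1.9, 3.6, 4.4]
gripper_width: 0.0128
```

```bash
python3 tip.py;python3 tojig.py 0 -.001
python3 - <<'E'
from go import *
from workcell import grab_frame
for n,b in (('side',(145,190,130,165)),('top',(100,140,120,100))):
    f=grab_frame(n);np.savez(n+'8.npz',**f);crop(f,*b,3.5 if n=='side' else 6,f'pics/{n}8.png')
E
```

```text
t 10.58 q [-0.26, 0.75, 2.04, 1.27, 1.03, -1.16] w 0.0128 F [1.9, 3.6, 4.4] T [0.27, -0.11, -0.14]
corner est [0.5342, 0.238, -0.0005] elev deg 34.62 ytilt 0.07 yaw 79.66 p [0.5305, 0.218, 0.0258]
cur in jig -0.0154 -0.0022 -0.0005
t 10.58 q [-0.26, 0.75, 2.04, 1.27, 1.03, -1.16] p [0.5305, 0.218, 0.0258] w 0.0128 F [1.9, 3.6, 4.4]
shift first (cur tool axes) mm [12.7, -1.2, -8.8] rot deg [-0.03, 0.0, -0.04] shift after rot [12.7, -1.2, -8.8]
```

View pics/side8.png

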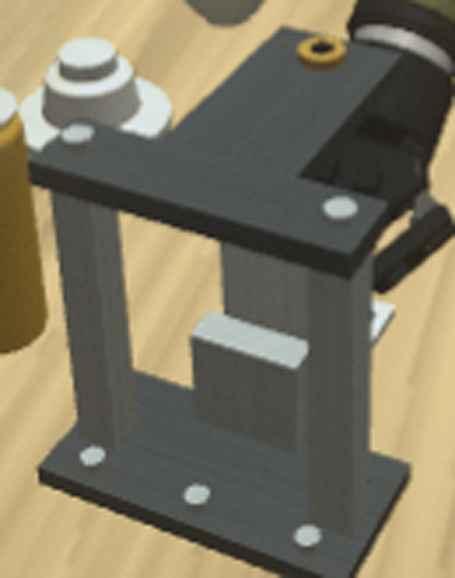

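View pics/top8.png

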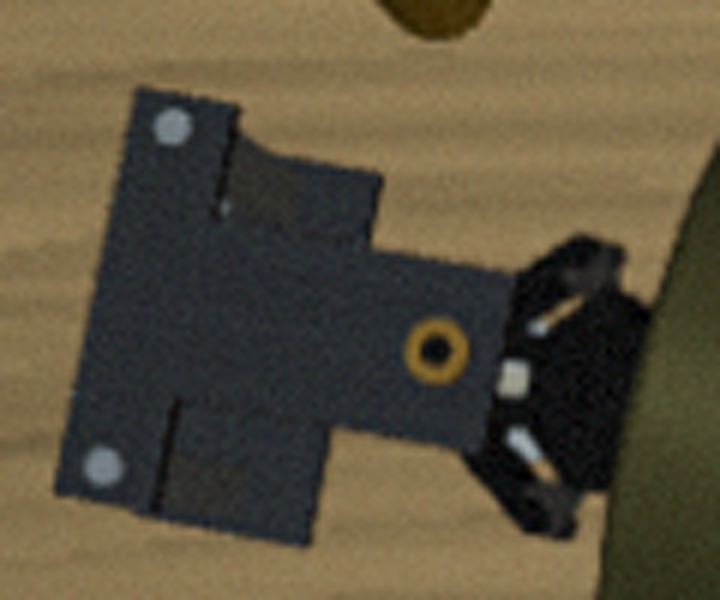

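Request:
arm_command:
  plan: [0, 0, 0, 0.0025, -0.0003, -0.0017, 0, 0, 0, 0, 0.0025, -0.0003, -0.0017, 0, 0, 0, 0, 0.0025, -0.0003, -0.0017, 0, 0, 0, 0, 0.0016, -0.0003, -0.0012, 0, 0, 0, 0, 0.0008, 0, -0.0006, 0, 0, 0, 0, 0, 0, 0, 0]

```text
t: 11.18
tool_pos: [0.5318, 0.2286, 0.0258]
ee_rot: [[0.15, 0.983, -0.101], [0.809, -0.181, -0.56], [-0.569, 0.002, -0.823]]
wrist_force: [0.2, -4.6, 8.1]
gripper_width: 0.0127
```

```bash
python3 tip.py;python3 tojig.py 0 -.001
```

```text
t 11.18 q [-0.24, 0.75, 2.04, 1.29, 1.02, -1.16] w 0.0127 F [0.2, -4.6, 8.1] T [0.12, 0.07, -0.09]
corner est [0.5356, 0.2485, -0.0005] elev deg 34.66 ytilt 0.1 yaw 79.57 p [0.5318, 0.2286, 0.0258]
cur in jig -0.0048 -0.0017 -0.0005
t 11.18 q [-0.24, 0.75, 2.04, 1.29, 1.02, -1.16] p [0.5318, 0.2286, 0.0258] w 0.0127 F [0.2, -4.6, 8.1]
shift first (cur tool axes) mm [4.0, -0.6, -2.8] rot deg [-0.08, 0.0, -0.11] shift after rot [4.0, -0.6, -2.8]
```

Request:
arm_command:
  plan: [0, 0, 0, 0.0008, 0, -0.0006, 0, 0, 0, 0, 0.0008, 0, -0.0006, 0, 0, 0, 0, 0, 0, 0, 0]

```text
t: 11.43
tool_pos: [0.5321, 0.2304, 0.0258]
ee_rot: [[0.15, 0.983, -0.102], [0.809, -0.181, -0.56], [-0.569, 0.002, -0.822]]
wrist_force: [-0.6, -5.5, 9.3]
gripper_width: 0.0126
```

```bash
python3 tip.py;python3 tojig.py 0 -.001
python3 - <<'E'
from go import *
from workcell import grab_frame
for n,b in (('side',(185,235,75,95)),):
    f=grab_frame(n);np.savez(n+'9.npz',**f);crop(f,*b,6,f'pics/{n}9.png')
E
```

```text
t 11.43 q [-0.23, 0.75, 2.04, 1.29, 1.02, -1.16] w 0.0126 F [-0.6, -5.5, 9.3] T [0.08, 0.04, -0.08]
corner est [0.5358, 0.2504, -0.0005] elev deg 34.67 ytilt 0.09 yaw 79.57 p [0.5321, 0.2304, 0.0258]
cur in jig -0.003 -0.0016 -0.0005
t 11.43 q [-0.23, 0.75, 2.04, 1.29, 1.02, -1.16] p [0.5321, 0.2304, 0.0258] w 0.0126 F [-0.6, -5.5, 9.3]
shift first (cur tool axes) mm [2.5, -0.6, -1.7] rot deg [-0.08, 0.0, -0.11] shift after rot [2.5, -0.6, -1.7]
```

View pics/side9.png

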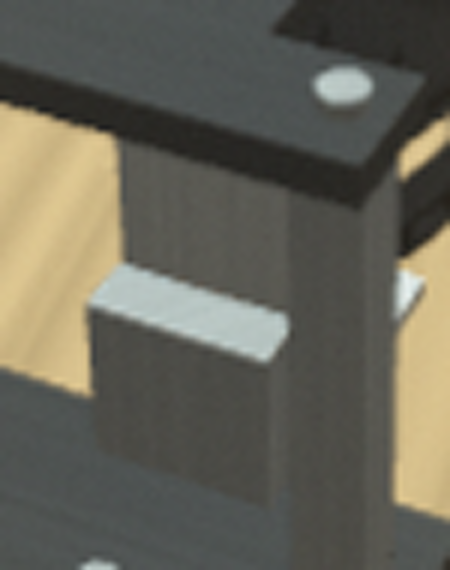

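Request:
arm_command:
  plan: [0, 0, 0, 0.0008, 0, -0.0006, 0, 0, 0, 0, 0.0008, 0, -0.0006, 0, 0, 0, 0, 0.0008, 0, -0.0006, 0, 0, 0, 0, 0, 0, 0, 0]

```text
t: 11.82
tool_pos: [0.5326, 0.233, 0.0258]
ee_rot: [[0.15, 0.983, -0.102], [0.808, -0.181, -0.56], [-0.569, 0.002, -0.822]]
wrist_force: [-0.7, -7.1, 10.7]
gripper_width: 0.0125
```

```bash
python3 tip.py;python3 tojig.py 0 -.001
```

```text
t 11.82 q [-0.23, 0.75, 2.04, 1.3, 1.02, -1.16] w 0.0125 F [-0.7, -7.1, 10.7] T [-0.04, 0.09, -0.02]
corner est [0.5363, 0.253, -0.0005] elev deg 34.7 ytilt 0.1 yaw 79.56 p [0.5326, 0.233, 0.0258]
cur in jig -0.0004 -0.0016 -0.0005
t 11.82 q [-0.23, 0.75, 2.04, 1.3, 1.02, -1.16] p [0.5326, 0.233, 0.0258] w 0.0125 F [-0.7, -7.1, 10.7]
shift first (cur tool axes) mm [0.3, -0.5, -0.2] rot deg [-0.08, 0.0, -0.12] shift after rot [0.3, -0.5, -0.2]
```

Request:
arm_command:
  plan: [0, 0, 0, 0.0008, 0, -0.0006, 0, 0, 0, 0, 0.0008, 0, -0.0006, 0, 0, 0, 0, 0, 0, 0, 0]

```text
t: 12.07
tool_pos: [0.5325, 0.2331, 0.0258]
ee_rot: [[0.151, 0.983, -0.102], [0.807, -0.182, -0.562], [-0.571, 0.002, -0.821]]
wrist_force: [-6.7, -23.5, 17.9]
gripper_width: 0.0129
```

```bash
python3 tip.py;python3 tojig.py 0 -.001
```

```text
t 12.07 q [-0.23, 0.75, 2.05, 1.3, 1.02, -1.16] w 0.0129 F [-6.7, -23.5, 17.9] T [-0.47, 0.49, 0.38]
corner est [0.5363, 0.253, -0.0006] elev deg 34.83 ytilt 0.12 yaw 79.5 p [0.5325, 0.2331, 0.0258]
cur in jig -0.0003 -0.0016 -0.0006
t 12.07 q [-0.23, 0.75, 2.05, 1.3, 1.02, -1.16] p [0.5325, 0.2331, 0.0258] w 0.0129 F [-6.7, -23.5, 17.9]
shift first (cur tool axes) mm [0.2, -0.5, -0.2] rot deg [-0.12, 0.0, -0.17] shift after rot [0.2, -0.5, -0.2]
```

Solid contact: no further travel and -23 N. Check lateral alignment before letting go.

Request:
arm_command:
  plan: [0, 0, 0, -0.0007, 0, 0.0005, 0, 0, 0, 0, 0, 0, 0, 0]

```text
t: 12.23
tool_pos: [0.5325, 0.2331, 0.0258]
ee_rot: [[0.15, 0.983, -0.103], [0.808, -0.182, -0.561], [-0.57, 0.002, -0.822]]
wrist_force: [-5.1, -17.1, 15.0]
gripper_width: 0.013
```

```bash
python3 tip.py
python3 - <<'E'
from go import *
from workcell import grab_frame
f=grab_frame('side');np.savez('side10.npz',**f);crop(f,190,250,60,45,12,'pics/side10.png')
Jp=np.array([.5348,.2536]);
for y in (1.3834,1.3912):
  c,s=np.cos(y),np.sin(y)
  pr=lambda l:(proj(f,[Jp[0]+c*l[0]-s*l[1],Jp[1]+s*l[0]+c*l[1],l[2]])[0].round(1)+.46-[190,250])*12
  for l in ([0,-.03,.07],[0,.03,.07],[0,-.037,.07],[.02,-.03,.07],[.02,.03,.07]): print(l,pr(l).round())
E
```

```text
t 12.23 q [-0.23, 0.75, 2.04, 1.3, 1.02, -1.16] w 0.013 F [-5.1, -17.1, 15.0] T [-0.23, 0.28, 0.13]
corner est [0.5363, 0.253, -0.0006] elev deg 34.76 ytilt 0.09 yaw 79.51 p [0.5325, 0.2331, 0.0258]
[0, -0.03, 0.07] [190. 344.]
[0, 0.03, 0.07] [550. 459.]
[0, -0.037, 0.07] [150. 331.]
[0.02, -0.03, 0.07] [122. 427.]
[0.02, 0.03, 0.07] [488. 547.]
[0, -0.03, 0.07] [190. 345.]
[0, 0.03, 0.07] [552. 458.]
[0, -0.037, 0.07] [150. 332.]
[0.02, -0.03, 0.07] [122. 428.]
[0.02, 0.03, 0.07] [490. 546.]
```

View pics/side10.png

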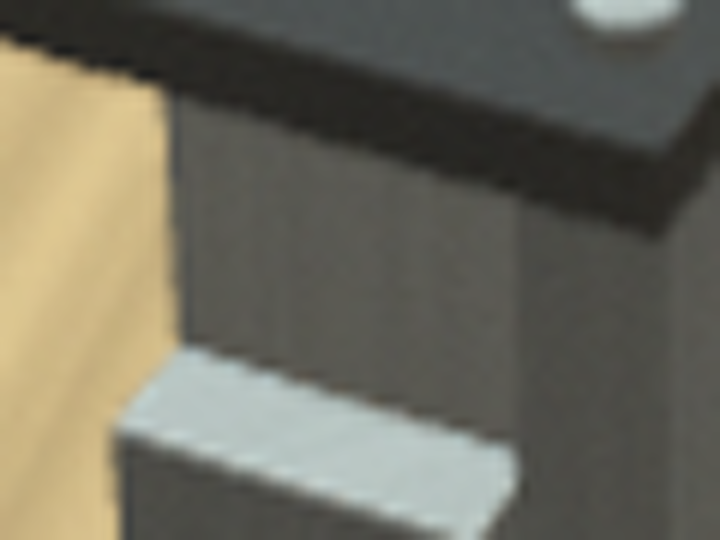

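Bracket edge at fence top is at crop x≈178 against the fence corner at 185, about 1 mm off centre, with no gap visible at the front top edge. Relax and release.

Request:
arm_command:
  plan: [0, 0, 0, -0.0008, 0, -0.0002, 0, 0, 0, 0, 0, 0, 0, 0, 0, 0, 0, 0, 0, 0, 0.02, 0, 0, 0, 0, 0, 0, 0.035, 0, 0, 0, 0, 0, 0, 0.05, 0, 0, 0, 0, 0, 0, 0.05]

```text
t: 12.78
tool_pos: [0.5313, 0.2346, 0.0248]
ee_rot: [[0.146, 0.984, -0.102], [0.808, -0.178, -0.562], [-0.571, -0.0, -0.821]]
wrist_force: [0.2, -0.3, 0.0]
gripper_width: 0.0497
```

```bash
python3 tip.py
python3 - <<'E'
from go import *
from workcell import grab_frame
f=grab_frame('side');crop(f,185,235,75,95,6,'pics/side11.png')
E
```

```text
t 12.78 q [-0.22, 0.75, 2.04, 1.3, 1.02, -1.16] w 0.0497 F [0.2, -0.3, 0.0] T [-0.34, 0.08, 0.02]
corner est [0.5349, 0.2546, -0.0015] elev deg 34.81 ytilt -0.03 yaw 79.73 p [0.5313, 0.2346, 0.0248]
```

View pics/side11.png

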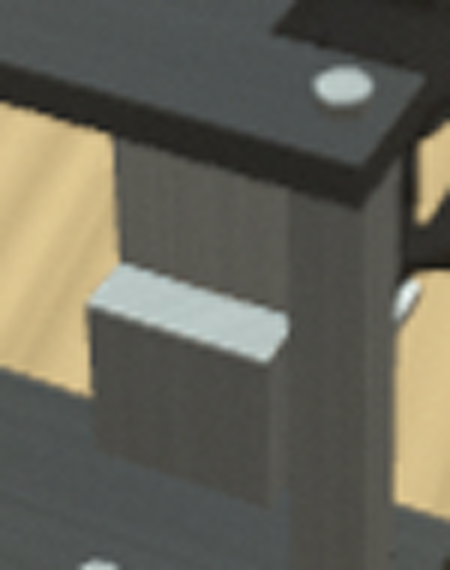

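Request:
arm_command:
  plan: [0, 0, 0, -0.008, 0, 0, 0.05, 0, 0, 0, -0.015, 0, 0, 0.05, 0, 0, 0, -0.02, 0, 0, 0.05, 0, 0, 0, -0.025, 0, 0, 0.05, 0, 0, 0, -0.025, 0, 0, 0.05, 0, 0, 0, -0.025, 0, 0, 0.05, 0, 0, 0, -0.025, 0, 0, 0.05, 0, 0, 0, -0.025, 0, 0, 0.05, 0, 0, 0, -0.02, 0, 0, 0.05, 0, 0, 0, 0, 0, 0, 0.05]

```text
t: 13.67
tool_pos: [0.5052, 0.0793, 0.1341]
ee_rot: [[0.151, 0.983, -0.1], [0.806, -0.182, -0.564], [-0.573, 0.005, -0.82]]
wrist_force: [-0.0, -0.1, 0.1]
gripper_width: 0.0499
```

```bash
python3 tip.py
python3 - <<'E'
from go import *
from workcell import grab_frame
for n,b in (('side',(145,190,130,165)),('top',(100,140,120,100))):
    f=grab_frame(n);np.savez(n+'12.npz',**f);crop(f,*b,3.5 if n=='side' else 6,f'pics/{n}12.png')
    cv2.imwrite(f'pics/{n}12f.png',f['img'])
    if n=='side': crop(f,190,250,60,45,12,'pics/side13.png')
E
```

```text
t 13.67 q [-0.54, 0.54, 1.95, 0.93, 1.28, -0.95] w 0.0499 F [-0.0, -0.1, 0.1] T [-0.41, 0.03, -0.0]
corner est [0.5089, 0.0992, 0.1076] elev deg 34.93 ytilt 0.26 yaw 79.54 p [0.5052, 0.0793, 0.1341]
```

View pics/side12.png

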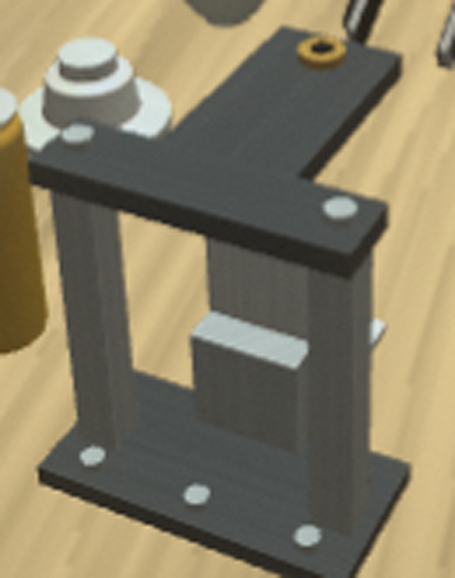

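View pics/top12.png

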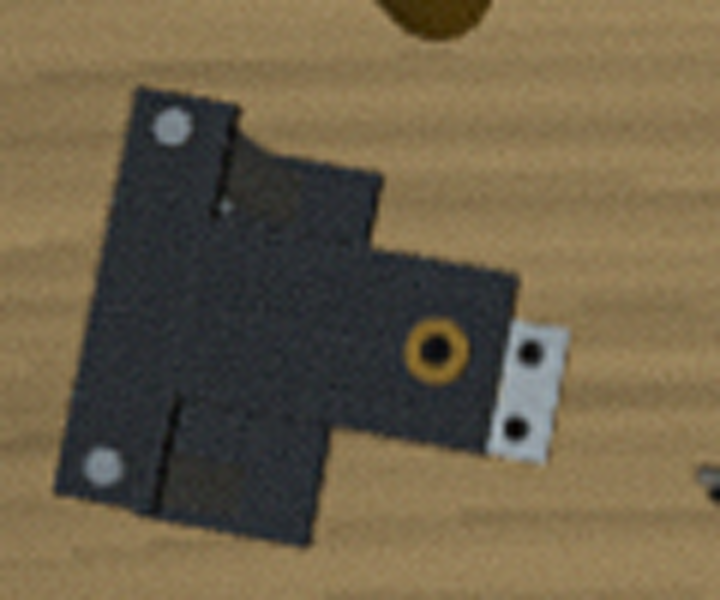

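View pics/side13.png

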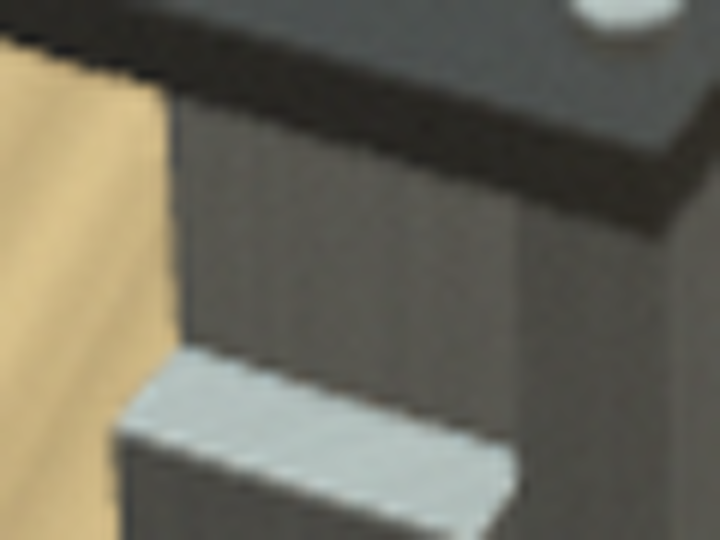

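View pics/side12f.png

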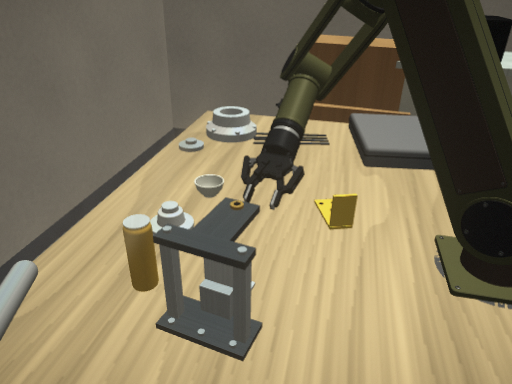

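Run:
```python
from lat import *
t=load('top12.npz')
for c in ([J(568,327),J(545,463)],):
    P=onz(t,c,.008)
    for q in (p,np.array([.5348,.2536,1.3912])):
        a=inj(P,q);print((a*1e3).round(1).tolist(),a.mean(0).round(4),'yaw',np.degrees(np.arctan2(a[0,0]-a[1,0],a[1,1]-a[0,1])))
# angle compare by line-fit: plate front edge vs leg end, in-image z difference only scales
h=onz(t,[J(530,352),J(516,429)],.008);print('holes dir',inj(h,p))
a,b=load('top0.npz')['img'].astype(int),t['img'].astype(int)
d=np.abs(a-b).max(2)
for n,(x,y) in dict(hub=(250,123),cup=(319,135),can=(166,130)).items(): print(n,d[y-22:y+22,x-22:x+22].mean().round(2),(d[y-22:y+22,x-22:x+22]>25).sum())
```

```text
jig top [0.5337 0.253  1.3834] 79.26 [[0.2, -0.4], [-0.5, 0.3], [-0.1, -0.9], [-0.1, 0.7], [0.7, 0.1]]
[[-96.0, -35.3], [-97.3, 24.0]] [[-103.8, -34.7], [-104.7, 24.7]] yaw rel 1.2499919183225328
[[-97.1, -33.6], [-97.9, 25.7]] [[-104.9, -32.9], [-105.3, 26.4]] yaw rel 0.804557090800093
[[-93.7, -32.0], [-94.9, 28.8]] [-0.0943 -0.0016] yaw 1.1504370255402403
[[-94.7, -30.4], [-95.4, 30.4]] [-0.095  0.   ] yaw 0.7050021980178153
holes dir [[-0.07918196 -0.01817343]
 [-0.07948065  0.0163381 ]]
hub 27.46 1330
cup 26.09 1062
can 24.73 950
```

Run:
```python
from h import *
for v,D in (('top',dict(hub=(250,123),cup=(319,135),can=(166,130))),('side',dict(hub=(171,217),cup=(209,186),can=(140,252)))):
    a,b=[cv2.GaussianBlur(cv2.cvtColor(load(f'{v}{k}.npz')['img'],cv2.COLOR_BGR2GRAY),(5,5),0) for k in ('0','12')]
    for n,(x,y) in D.items():
        r=cv2.matchTemplate(b[y-35:y+35,x-35:x+35],a[y-22:y+22,x-22:x+22],cv2.TM_CCOEFF_NORMED);_,m,_,l=cv2.minMaxLoc(r);print(v,n,l[0]-13,l[1]-13,round(m,3))
from workcell import get_obs,sign_off
o=get_obs();print(o['t'],o['wrist_force'])
sign_off()
```

```text
top hub 0 0 0.998
top cup 0 0 0.999
top can 0 0 0.999
side hub 0 0 1.0
side cup 0 0 1.0
side can 0 0 1.0
13.7667 [ 1.22343669 -0.59063836 -0.39964164]
the job is handed in; nothing more can be done
```

I tipped the grey bracket over its corner onto its short leg and slid it under the bush plate until it stopped against the fence. I then let go, backed the gripper out, and handed the job in at about 13.8 s. `sign_off` gives no verdict, so these are my own last checks:

- **Fence contact:** the bracket stopped moving at about 23 N of push. The final side view shows no gap at the fence's top edge.
- **Position:** the free end of the short leg measured -94 to -95 mm in the jig frame (-95 expected). The bracket is centred within about 0 to 2 mm.
- **Square to the fence:** readings ranged from about 0.5° to 1.2°, inside the 4° limit. The scatter is from reading pixels and the jig fit.
- **Upright:** judged by eye in the final side view, and by the roughly 90° the tool turned. I did not measure the angle separately.
- **Hub, can and cup:** no pixel shift in either view.
- **Robot at hand-in:** clear of everything, with no load on the wrist.

During the tipping the corner hung about 1 to 2 mm off the bench for a moment, because my first position estimate was about 1.7 mm off. I lowered it before sliding; the limit was 30 mm. While it was lifted it briefly left the bench, which the task asked to avoid.

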